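Clamp the detector flow cell in the bench clamp

ROBOT

A 7-joint arm with a two-finger parallel gripper is mounted at the origin on the work surface. World frame = base frame: x ahead of the robot, y to its left, z up, the work surface at z = 0. Lengths are in m, angles in rad, forces in N, time in s.
With the tool pointing down it reaches from about 0.35 to 0.9 m from the base axis. Payload 8.1 kg.
Tool frame: the origin (TCP) lies midway between the tips of the shut fingers; the grasp point (between the pads) lies 19 mm behind it; z points along the fingers, y is the line along which they close (so a half turn about z gives the same grasp; the last joint's range is limited). The gripper opens to 92 mm and grips with 3 to 60 N. Pads are 19 mm wide; open, the fingers measure 130 mm over their backs; the gripper's body (75 mm by 190 mm) begins 47 mm behind the grasp point.
Start: joints at [1.13, 0.434, 0.025, 1.573, -0.012, 1.134, -0.075], TCP at [0.207, -0.59, 0.189] pointing down, gripper open.
Joint ranges: [-2.62, 2.62], [-0.44, 2.09], [-1.27, 1.32], [0.08, 2.57], [-1.32, 4.46], [0.12, 2], [-2.74, 2.74]. Speed limits (rad/s): [2.22, 2.22, 3.01, 3.01, 3.14, 3.14, 3.14].

INTERFACE

Orientations are given as a rotation vector (axis times angle).
In Python, from cell import arm gives the robot as it stands.
- The arm moves only by the tool carry_out, never from a script. Its arguments are lists of equal length, an entry for each row: "claw": the finger opening in cm, from 0 to 9.18; "delta_pos": the shift along the tool's x, y, z in cm, a list of three; "angular": the turn, a rotation vector about the tool's x, y, z in rad, a list of three. In form: {"claw": [claw, ...], "delta_pos": [[dx, dy, dz], ...], "angular": [[ax, ay, az], ...]}. A call has 1 to 20 rows; each row shifts and turns the commanded pose from where the row before left it, along the tool's axes as they then stand; what a row does not reach is not made up. A row lasts 1/10 s, in which the tool goes at most 50 mm and 8.59 degrees, less where a joint would pass 70% of its speed; a pose out of reach is approached as far as the arm can. A call with a gripper value outside its range is refused whole. The fingers move at their own pace and stop on an object; "force" is the grip in N (left out, the last holds). Time passes only in rows, so rows that do not move let the fingers close. It gives the time, the measured TCP pose, the force, the opening and the grip force at its end, in the units of the state.
- arm.observe(): the state, without advancing time (a new reading comes with each control period).
- arm.get_image(name): name is "side" or "top" or "wrist"; returns a dict with "frame" (480x640x3 uint8, red, green, blue), "mtx" (3x3 intrinsics, pixels), "dist" ([k1, k2, p1, p2, k3] as OpenCV has them; the pictures are not rectified), "T" (4x4, takes a point from camera to world coordinates). Camera axes: x right, y down, z forward; pixel columns grow to the right and rows downward; lengths in m; the calibration is good to about 2 mm. A picture is of the moment at which its call begins. There is no depth.
- arm.sign_off(): hands the job in; it is judged then, once.
Trained networks look in a picture, given as the dict that the camera call returned (one of the last four; its "shot" number tells which), for a name from the list of things; names that differ only in an ending like _2 or _b are one class to them, and where a whole thing is asked for, a point or a joint stands for the part that bears it (a point fixed in the world has none). Each returns a list of dicts, best first, with "conf" (0 to 1); they miss things now and then, are a little off and sometimes report something else, mostly with a low value. They report only what shows in the picture. A call takes as long as a camera call. They do not tell look-alikes from the thing itself.
- arm.look_for(label, picture): "centre" ([column, row] as shares, 0 to 1, of the picture: columns of its width, rows of its height, amid what is visible of it).
- arm.trace(label, picture): "region" (480x640 bool, what is visible of it) and "centre" ([column, row] as shares, 0 to 1, of the picture: columns of its width, rows of its height, amid what is visible of it).
- arm.place_of(label, picture): "centre" ([column, row] as shares, 0 to 1, of the picture: columns of its width, rows of its height: a listed point, or the origin of a listed thing).
The state is a dict: "clock": time; "joints": joint angles; "dq": joint speeds; "joint_efforts": joint torques, N m; "position": TCP position; "ee_rot": TCP orientation; "force": force on the tool from outside, world axes, zero at the start; "ft_torque": the same for the moment, N m; "width": opening from 0.0 (shut) to 1.0 (fully open); "gripper_force": force on a finger pad.
Only numpy, scipy, OpenCV 4.12 (cv2) and the standard library are available. Lean on these libraries where they do the work, as an engineer would, in place of code of your own. Each camera call takes 0.05 s, during which the arm holds its last target. There are 200 camera calls.

TASK

Clamp the aluminium flow cell where it stands: push the bench clamp's sliding jaw straight down by one of its side wings, gently (about 15 N, well under 30 N), until the pad meets the cell, presses it down to the bottom of its nest, and the jaw tips up slightly and binds on the bar. Then screw the T-handle clockwise about a third of a turn further, firmly hand-tight but well short of half a turn, or the cell's window cracks. Let go, and leave the beaker, bottle and vial alone.

Things in the scene. Friction and masses are not known exactly. Their poses are not given: they have to be found in the camera images.
- clamp: Steel bench clamp, fixed to the bench. Origin on the bench surface under the centre of the upright bar; z up; the jaw's arm points along its -x. Base plate 200 x 140 x 12 mm (x from -150 to +50 mm); bar 20 (x) x 8 (y) mm, top at 279 mm.
- jaw (a joint): How far the sliding jaw has been pushed down the bar from its highest place, m, 0 to 0.11. It stays where it is left; about 3 to 6 N slides it down freely and 15 to 20 N lifts it.
- tilt (a joint): Tilt of the sliding jaw on the bar, rad: about 0 hanging square; grows as the pad end is pushed up. Pushed down by a wing with the pad on the cell it tips by about 0.012 to 0.02 rad, its collar bites the bar and the jaw then moves neither down (at 15 to 25 N; a rigid stop to the hand) nor back up when let go. Under the screw it grows to about 0.03.
- wing: The pair of flat grey wings of the jaw's collar, one on each side (y) of the bar, each 32 (x) x 66 (y) x 14 mm, reaching 82 mm from the bar's axis. Origin between them on the bar's axis, 7 mm below their upper faces; axes as the clamp's.
- wing_left (a point): Place to push down with shut fingers (do not pinch it: a squeeze loads it too): upper face of the wing on the clamp's +y side, 62 mm from the bar's axis (room for the gripper beside the bar).
- wing_right (a point): The same on the clamp's -y side.
- handle_grip (a point): Centre of the grey T-handle on top of the screw, 90 mm from the bar's axis along the clamp's -x. The handle is a bar 60 mm long (this point's x), 12 mm thick (y), 24 mm tall (z), free underneath for 35 mm; its top starts up to 312 mm above the bench. With the pad on the cell the handle keeps its height as it turns (the jaw tips up instead).
- screw (a joint): Turn of the T-handle, rad, 0 to 3.6, clockwise from above; starts at 0 to 0.3, stays where left. Lowers the pad 1.2 mm per rad (too little to reach the cell unless the jaw was first pushed onto it). Turning takes 0.16 N m plus 0.0012 N m per N of clamping force. Jaw bound: some 10 N, then about 25 N per rad: 2.1 rad gives some 60 N.
- pad: Round steel pad under the vertical screw, 32 mm across, 10 mm thick, that presses on the cell; it does not rotate. Origin at the centre of its lower face.
- pad_face (a point): Centre of the pad's lower face.
- cell: Aluminium detector flow cell, a block 64 x 56 x 50 mm with a small round glass window and two side fittings, held in a dark steel nest under the pad. Origin at the centre of its underside. It slides only up and down in the nest: a light push (1 to 2 N) sinks it by 0 to 18 mm, a different amount each time that cannot be seen; only then does it stand firm and the jaw bind: feel for it.
- cell_top (a point): Centre of the cell's flat upper face. Its height differs from start to start.
- beaker: Glass beaker, 68 mm across, 90 mm tall; bystander. Origin under its centre.
- bottle: Amber bottle with grey cap, 64 mm across, 150 mm tall; bystander. Origin under its centre.
- vial: Small glass vial with cap, 22 mm across, 45 mm tall; bystander. Origin under its centre.
There are look-alikes about, which are no part of the job. What is shaped like the part that bears cell but green or pink is not meant.

How it is judged:
On the way, in this order (a step that is already met when the one before it is completed fails the run):
1. the jaw is pushed down until its pad bears on the cell and it tilts and binds (tilt over 0.008 rad, pad force over 5 N), before the screw is turned past 0.6 rad (value of joint tilt above 0.008 rad and contact force between pad and cell above 5 N and value of joint screw below 0.6 rad), for 0.2 s.
2. the screw is tightened until the pad presses on the cell with more than 40 N (contact force between pad and cell above 40 N), for 0.2 s.
At the end, for the whole second after the job is handed in: The pad holds the cell with 40 to 90 N, the jaw is tilted on the bar by more than 0.008 rad (bound), and cell and screw are at rest (contact force between pad and cell between 40 and 90 N and value of joint tilt above 0.008 rad and linear speed of cell below 0.02 m/s and velocity of joint screw between -0.05 and 0.05 rad/s); the robot touches nothing.
It fails at once if the clamp squeezes the cell with more than 90 N and cracks its window (contact force between pad and cell above 90 N).
It fails at once if the fingers load the jaw's wings with more than 30 N (contact force between the fingers and wing above 30 N).
It fails at once if the beaker, bottle or vial is knocked (moved more than 20 mm) (distance of any of beaker, bottle, vial from where it was at the start of the episode above 0.02 m).
It also fails if it takes over 69 s, if anything falls off the work surface, if the arm or the gripper's body presses on something with over 40 N, if the wrist force passes 120 N, or if a joint passes its speed limit or range.

## Working session

There is one attempt and no reset: what is moved stays moved. The work goes in short steps, Python scripts to look and compute and a tool call to move; the robot and the scene stay as the last step left them, time stands still between calls to the robot, and variables do not carry over. Pictures are saved under pics/ and viewed, at most 10 in all, crops included, and the job is handed in when it is done.

Besides the shell and the picture viewer there is one more tool, called as name(argument=value, ...) on one line, values as JSON. carry_out: Moves the arm, as the interface text tells. Its arguments: {"type":"object","properties":{"claw":{"type":"array","items":{"type":"number"}},"delta_pos":{"type":"array","items":{"type":"array","items":{"type":"number"}}},"angular":{"type":"array","items":{"type":"array","items":{"type":"number"}}},"force":{"type":"number"}},"required":["claw","delta_pos","angular"]}

```bash
mkdir -p pics
cat > h.py <<'E'
import numpy as np, cv2
from cell import arm
def px(c): return np.array([c[0]*640,c[1]*480])
def ray(p,im):
    u=cv2.undistortPoints(np.array([[p]],float),np.array(im["mtx"],float),np.array(im["dist"],float))[0,0]
    T=np.array(im["T"]); d=T[:3,:3]@np.array([u[0],u[1],1.]); return T[:3,3],d/np.linalg.norm(d)
def tri(rs):
    A=np.zeros((3,3));b=np.zeros(3)
    for o,d in rs:
        P=np.eye(3)-np.outer(d,d);A+=P;b+=P@o
    x=np.linalg.solve(A,b); return x,[np.linalg.norm((np.eye(3)-np.outer(d,d))@(x-o)) for o,d in rs]
def proj(X,im):
    T=np.linalg.inv(np.array(im["T"])); 
    return cv2.projectPoints(np.array([X],float),cv2.Rodrigues(T[:3,:3])[0],T[:3,3],np.array(im["mtx"],float),np.array(im["dist"],float))[0][0,0]
def save(im,n): cv2.imwrite("pics/"+n+".png",cv2.cvtColor(np.asarray(im["frame"]),cv2.COLOR_RGB2BGR))
E
python3 - <<'E'
from h import *
ims={}
for n in("side","top"):
    ims[n]=arm.get_image(n)
a=np.hstack([cv2.resize(np.asarray(ims[n]["frame"]),(640,480)) for n in ims])
for n in ims: save(ims[n],n+"0")
for l in["clamp","wing","wing_left","wing_right","handle_grip","pad_face","cell_top","beaker","bottle","vial"]:
    for n in ims:
        for r in arm.place_of(l,ims[n])[:3]: print(l,n,px(r["centre"]).round(1),round(r["conf"],2))
print(arm.observe())
E
```

```text
clamp side [293.4 276.9] 0.86
clamp top [319.3 234.8] 0.92
wing side [293.4 171.5] 0.75
wing top [325.5 221.2] 0.6
wing_left side [264.  185.4] 0.64
wing_left top [296.7 208.2] 0.56
wing_right side [319.1 155. ] 0.59
wing_right top [354.9 234.6] 0.59
handle_grip side [325.8 173.2] 0.73
handle_grip top [307.5 264.7] 0.51
pad_face side [326.  233.5] 0.56
pad_face top [319.7 236.6] 0.55
cell_top side [431.4 269.3] 0.98
cell_top side [327.2 262.7] 0.93
cell_top side [422.1 218.9] 0.65
cell_top top [297.2 152.6] 0.96
cell_top top [397.6 332.8] 0.87
cell_top top [331.  356.3] 0.83
beaker side [354.3 223.8] 0.88
beaker top [412.4 259. ] 0.77
bottle side [212.4 324. ] 0.98
bottle top [242.  194.2] 0.88
vial side [326.4 263. ] 0.62
vial side [280.8 354.6] 0.47
vial top [235.1 259.4] 0.51
{'clock': 1.1, 'joints': array([ 1.13040384,  0.43452068,  0.02499763,  1.5732265 , -0.01161773,
        1.1339721 , -0.0751281 ]), 'dq': array([ 6.40321625e-04, -1.63128949e-03,  2.15004169e-04, -1.05467455e-03,
       -1.82482588e-03,  4.79178980e-05,  2.64186268e-04]), 'joint_efforts': array([ 8.64979229e-04, -6.67673492e+01,  9.85065736e-01, -3.14809585e+01,
       -6.04849798e-02,  3.27185600e-02,  4.62615264e-05]), 'position': array([ 0.20711221, -0.58969464,  0.18881868]), 'ee_rot': array([3.09690527e+00, 5.27897612e-01, 1.36985038e-05]), 'force': array([-0.71762837,  0.36963388,  0.15840333]), 'ft_torque': array([ 0.00611042, -0.03595065, -0.06788981]), 'gripper_force': 0.0, 'width': 1.0045884926310327}
```

View pics/side0.png

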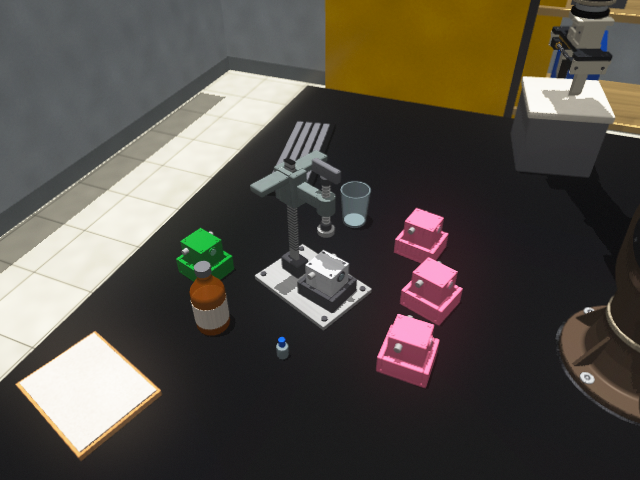

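View pics/top0.png

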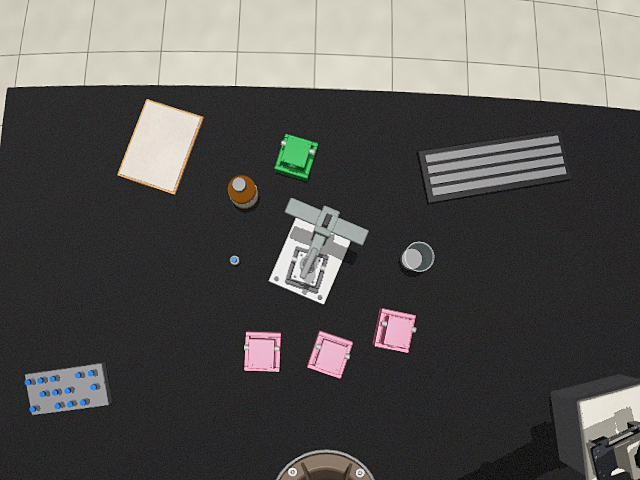

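Side view: the aluminium cell is in the nest on the white base plate at about (327,265), and at (308,262) in the top view. Candidates for the cell in the side view are green at (203,248), pink at (422,228), (432,285) and (409,343), and aluminium at (327,265). I choose the aluminium one. There is only one clamp: wings at (264,185) and (319,155), T-handle at (326,173). The bottle at (210,300) stands on the left-wing side and the beaker at (354,205) on the right.

Run:
```python
from h import *
S=arm.get_image("side");T=arm.get_image("top")
def best(l,im): 
    r=arm.place_of(l,im); return px(r[0]["centre"])
P={}
for l in["clamp","wing","wing_left","wing_right","handle_grip","bottle","beaker","vial"]:
    x,e=tri([ray(best(l,S),S),ray(best(l,T),T)]); P[l]=x; print(l,x.round(4),np.round(e,4))
def onz(p,im,z):
    o,d=ray(p,im); return o+d*(z-o[2])/d[2]
print("vial",onz((282,355),S,0),onz(best("vial",T),T,0.02),"bottle",onz(best("bottle",T),T,0),"beaker",onz(best("beaker",T),T,0))
d=P["wing_left"]-P["wing_right"];print("yaw from wings",np.degrees(np.arctan2(d[1],d[0]))-90)
d=P["wing"]-P["handle_grip"];print("yaw from handle",np.degrees(np.arctan2(d[1],d[0])))
a=S["frame"][130:310,230:380];b=T["frame"][180:310,250:400]
f=lambda q:cv2.resize(q,(400,480),interpolation=cv2.INTER_CUBIC)
save({"frame":np.hstack([f(a),cv2.resize(b,(400,480),interpolation=cv2.INTER_CUBIC)])},"crop")
```

```text
clamp [0.6332 0.0381 0.01  ] [0.0009 0.0009]
wing [0.6321 0.034  0.2634] [0.0026 0.0026]
wing_left [0.6578 0.082  0.2527] [0. 0.]
wing_right [ 0.7566 -0.0019 -0.2103] [0.1151 0.1151]
handle_grip [0.5515 0.0581 0.2973] [0.0024 0.0024]
bottle [ 0.7307  0.2093 -0.0015] [0.0003 0.0003]
beaker [ 0.5834 -0.195   0.0025] [0.0021 0.0021]Traceback (most recent call last):
  File "<stdin>", line 7, in <module>
  File "<stdin>", line 4, in best
IndexError: list index out of range
```

```bash
cat > fit.py <<'E'
from h import *
from scipy.optimize import least_squares
def world(l,q):
    x,y,a,w,h=q
    loc={"clamp":(0,0,0),"wing":(0,0,w),"wing_left":(0,.062,w+.007),"wing_right":(0,-.062,w+.007),"handle_grip":(-.09,0,h)}[l]
    c,s=np.cos(a),np.sin(a); return np.array([x+c*loc[0]-s*loc[1],y+s*loc[0]+c*loc[1],loc[2]])
def fit(ims,q0,fixed=None,labels=("clamp","wing","wing_left","wing_right","handle_grip")):
    ob=[]
    for im in ims:
        for l in labels:
            for r in arm.place_of(l,im)[:1]:
                if r["conf"]>.4: ob.append((l,im,px(r["centre"])))
    f=lambda q:np.concatenate([proj(world(l,q),im)-p for l,im,p in ob])
    s=least_squares(f,q0,loss="soft_l1",f_scale=1.5,x_scale=[.01,.01,.1,.01,.01])
    return s.x,[(l,np.round(proj(world(l,s.x),im)-p,1)) for l,im,p in ob]
E
python3 - <<'E'
from fit import *
S=arm.get_image("side");T=arm.get_image("top");S2=arm.get_image("side");T2=arm.get_image("top")
q,r=fit([S,T,S2,T2],[.633,.037,-.25,.26,.297])
print(q.round(4),np.degrees(q[2]));print(*r,sep="\n")
for l in("wing_left","wing_right","handle_grip"):print(l,world(l,q).round(4))
def onz(p,im,z):
    o,d=ray(p,im); return (o+d*(z-o[2])/d[2]).round(3)
print("vial",onz((282,358),S2,0),onz((234,260),T2,0.04))
f=lambda q:cv2.resize(q,(400,480),interpolation=cv2.INTER_CUBIC)
a=S2["frame"].copy();b=T2["frame"].copy()
a=f(a[130:310,230:380]);b=f(b[180:310,250:400])
for l in("clamp","wing_left","wing_right","handle_grip"):
    p=proj(world(l,q),S2);cv2.circle(a,(int((p[0]-230)*400/150),int((p[1]-130)*480/180)),3,(255,0,0),-1)
    p=proj(world(l,q),T2);cv2.circle(b,(int((p[0]-250)*400/150),int((p[1]-180)*480/130)),3,(255,0,0),-1)
save({"frame":np.hstack([a,b])},"crop")
E
```

```text
[ 0.635   0.0249 -0.3694  0.2559  0.2994] -21.16415037392714
('clamp', array([ 4.4, -0.3]))
('wing', array([-0.7,  0.6]))
('wing_left', array([-1.6,  0.1]))
('wing_right', array([ 2.7, -0.5]))
('handle_grip', array([-1.2, -0.1]))
('clamp', array([ 1.7, -1.1]))
('wing', array([2.3, 0. ]))
('wing_left', array([-0.4, -0.1]))
('wing_right', array([ 2.4, -1.2]))
('handle_grip', array([-0.8,  2.4]))
('clamp', array([0.5, 2.9]))
('wing', array([-2.1,  0.2]))
('wing_left', array([-0.1, -1.6]))
('wing_right', array([0.2, 1.9]))
('handle_grip', array([ 0.3, -0.1]))
('clamp', array([0.4, 0.1]))
('wing', array([ 2.4, -0.2]))
('wing_left', array([-0.8,  2.4]))
('wing_right', array([-55.2, -27.1]))
('handle_grip', array([-0.6,  1.9]))
wing_left [0.6574 0.0828 0.2629]
wing_right [ 0.6127 -0.0329  0.2629]
handle_grip [0.5511 0.0574 0.2994]
vial [0.568 0.23  0.   ] [0.568 0.226 0.04 ]
```

View pics/crop.png

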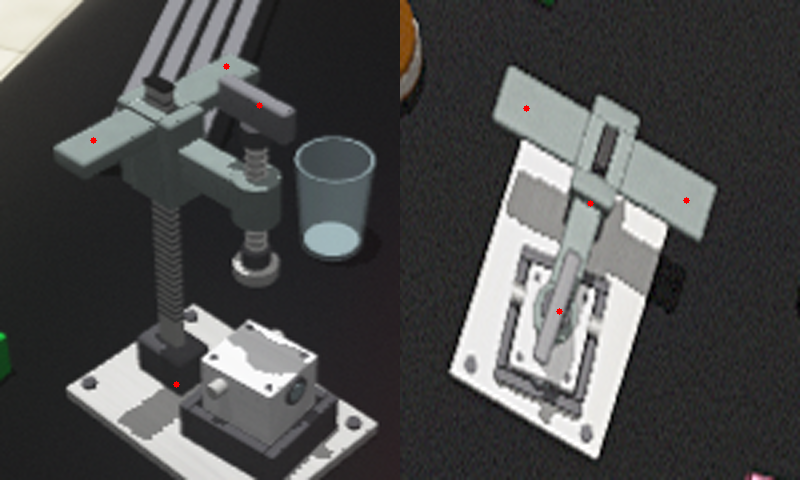

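The crop confirms it. The aluminium cell sits in a dark nest under the pad, the fitted points land on both wings and the handle, and the handle is roughly in line with the arm. Next I need to know how far the jaw has to travel.

Run:
```python
from fit import *
S=arm.get_image("side")
H=np.array([.5511,.0574])
for l in("pad_face","cell_top","handle_grip"):
    for r in arm.place_of(l,S)[:3]:
        p=px(r["centre"]); zs=np.arange(.02,.34,.001); d=[np.hypot(*(proj((*H,z),S)-p)) for z in zs]; i=int(np.argmin(d)); print(l,p,round(r["conf"],2),zs[i].round(3),round(d[i],1))
# move plan
from scipy.spatial.transform import Rotation as R
o=arm.observe();R0=R.from_rotvec(o["ee_rot"]);print(R0.as_matrix().round(3))
print("tool delta to above wing z.30 (cm):",(R0.inv().apply(np.array([.6574,.0828,.31])-o["position"])*100).round(2))
```

```text
pad_face [326.08  230.304] 0.64 0.17 1.2
pad_face [291.584 272.592] 0.64 0.064 35.6
cell_top [422.592 216.192] 0.83 0.202 95.3
cell_top [198.976 238.416] 0.8 0.15 128.3
cell_top [409.408 331.296] 0.73 0.02 92.6
handle_grip [328.   171.12] 0.62 0.297 0.7
[[ 0.944  0.331  0.   ]
 [ 0.331 -0.944 -0.   ]
 [-0.     0.    -1.   ]]
tool delta to above wing z.30 (cm): [ 64.77 -48.54 -12.12]
```

carry_out(claw=[0,0,0,0,0], delta_pos=[[0,0,-3],[0,0,-3],[0,0,-3],[0,0,-3],[0,0,-3]], angular=[[0,0,0],[0,0,0],[0,0,0],[0,0,0],[0,0,0]])

```text
clock: 3.9
position: [0.2071, -0.5895, 0.3402]
ee_rot: [3.097, 0.528, 0.0]
force: [0.3, -0.9, -0.1]
width: 0.617
gripper_force: 0.0
```

carry_out(claw=[0,0,0,0,0,0,0,0,0,0,0,0,0,0,0,0,0,0,0,0], delta_pos=[[3.24,-2.42,0],[3.24,-2.42,0],[3.24,-2.42,0],[3.24,-2.42,0],[3.24,-2.42,0],[3.24,-2.42,0],[3.24,-2.42,0],[3.24,-2.42,0],[3.24,-2.42,0],[3.24,-2.42,0],[3.24,-2.42,0],[3.24,-2.42,0],[3.24,-2.42,0],[3.24,-2.42,0],[3.24,-2.42,0],[3.24,-2.42,0],[3.24,-2.42,0],[3.24,-2.42,0],[3.24,-2.42,0],[3.24,-2.42,0]], angular=[[0,0,0],[0,0,0],[0,0,0],[0,0,0],[0,0,0],[0,0,0],[0,0,0],[0,0,0],[0,0,0],[0,0,0],[0,0,0],[0,0,0],[0,0,0],[0,0,0],[0,0,0],[0,0,0],[0,0,0],[0,0,0],[0,0,0],[0,0,0]])

```text
clock: 5.9
position: [0.6589, 0.0829, 0.3388]
ee_rot: [3.097, 0.527, 0.0]
force: [0.8, -0.7, -0.0]
width: 0.001
gripper_force: 0.0
```

carry_out(claw=[0,0,0,0,0,0,0,0,0,0], delta_pos=[[0,0,0],[0,0,0],[0,0,0],[0,0,0],[0,0,0],[0,0,0],[0,0,0],[0,0,0],[0,0,0],[0,0,0]], angular=[[0,0,-0.108],[0,0,-0.108],[0,0,-0.108],[0,0,-0.108],[0,0,-0.108],[0,0,-0.108],[0,0,-0.108],[0,0,-0.108],[0,0,0],[0,0,0]])

```text
clock: 6.9
position: [0.6582, 0.0815, 0.3387]
ee_rot: [-2.594, -1.772, 0.0]
force: [-0.3, -0.4, -1.1]
width: 0.004
gripper_force: 0.0
```

Run:
```python
from fit import *
W=arm.get_image("wrist");S=arm.get_image("side");T=arm.get_image("top")
save(W,"wrist1")
q,r=fit([W,S,T],[.635,.025,-.37,.256,.2994]);print(q.round(4));print(*r,sep="\n")
print(world("wing_left",q),world("handle_grip",q))
for l in("wing_left","handle_grip"):print(l,proj(world(l,[.635,.0249,-.3694,.2559,.2994]),W))
print("tip",proj(arm.observe()["position"],W))
```

```text
[ 0.6374  0.0259 -0.3821  0.2504  0.2954]
('wing_left', array([-1.6,  2.9]))
('wing_right', array([-0.4,  0.3]))
('clamp', array([-59.4,  52.9]))
('wing', array([-0.3,  6.7]))
('wing_left', array([-5. , -1.1]))
('wing_right', array([-1.3,  4. ]))
('handle_grip', array([-1.,  0.]))
('wing', array([ 21.9, -50.2]))
[0.660477   0.08345698 0.25742772] [0.55384859 0.05949071 0.29535789]
wing_left [316.92482177 230.9952878 ]
handle_grip [171.16843984 343.4782622 ]
tip [318.74410472 269.708737  ]
```

View pics/wrist1.png

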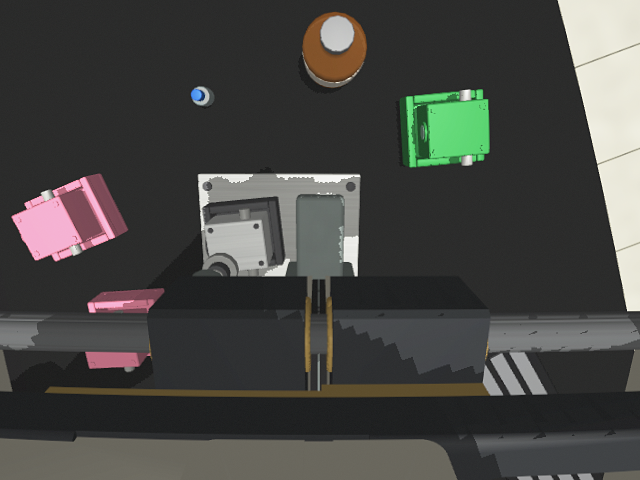

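The shut fingertips at (319,270) line up with the left wing, which spans columns 297–343. I'll go down.

carry_out(claw=[0,0,0,0,0,0,0], delta_pos=[[0,0,1.5],[0,0,1.5],[0,0,1.5],[0,0,1.5],[0,0,0.5],[0,0,0],[0,0,0]], angular=[[0,0,0],[0,0,0],[0,0,0],[0,0,0],[0,0,0],[0,0,0],[0,0,0]])

```text
clock: 8.5
position: [0.6584, 0.0818, 0.2746]
ee_rot: [2.591, 1.776, 0.001]
force: [0.1, 1.0, 0.0]
width: 0.003
gripper_force: 0.0
```

carry_out(claw=[0,0,0,0,0,0,0,0,0,0], delta_pos=[[0,0,0.2],[0,0,0.2],[0,0,0.2],[0,0,0.2],[0,0,0.2],[0,0,0.2],[0,0,0.2],[0,0,0.2],[0,0,0.2],[0,0,0.2]], angular=[[0,0,0],[0,0,0],[0,0,0],[0,0,0],[0,0,0],[0,0,0],[0,0,0],[0,0,0],[0,0,0],[0,0,0]])

```text
clock: 9.5
position: [0.6582, 0.0817, 0.2537]
ee_rot: [2.591, 1.776, 0.0]
force: [-0.1, -0.3, -0.8]
width: 0.002
gripper_force: 0.0
```

carry_out(claw=[0,0,0,0,0], delta_pos=[[0,0,0.2],[0,0,0.2],[0,0,0.2],[0,0,0.2],[0,0,0.2]], angular=[[0,0,0],[0,0,0],[0,0,0],[0,0,0],[0,0,0]])

```text
clock: 10.0
position: [0.6581, 0.0816, 0.2437]
ee_rot: [2.591, 1.776, -0.0]
force: [-0.5, 0.4, -0.6]
width: 0.005
gripper_force: 0.0
```

Run:
```python
from fit import *
S=arm.get_image("side")
save({"frame":cv2.resize(S["frame"][110:310,200:380],(720,600)[0:2],interpolation=cv2.INTER_CUBIC)},"s2")
print(arm.observe()["force"],[ (l,px(r["centre"])) for l in("wing_left","handle_grip","wing","pad_face","wing_right") for r in arm.place_of(l,S)[:1]], proj(arm.observe()["position"],S))
```

```text
[ 0.287372   -0.9796422  -0.39140931] [('wing_left', array([263.424, 185.712])), ('handle_grip', array([324.288, 172.32 ])), ('wing', array([292.416, 171.984])), ('wing_right', array([314.176, 153.792]))] [265.56392827 191.10104507]
```

View pics/s2.png

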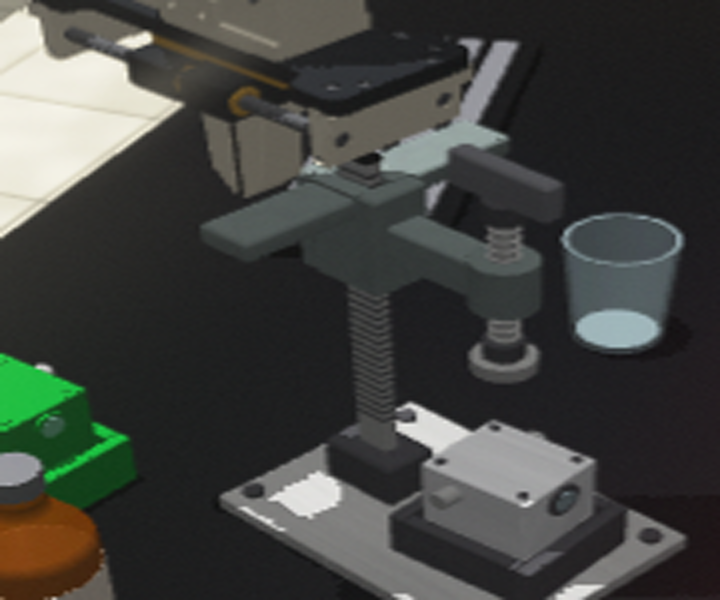

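The wing has not moved although the TCP reads 0.244, so the fingers may be beside it. I'll overlay the TCP axis and measure.

Run:
```python
from fit import *
from scipy.spatial.transform import Rotation as R
S=arm.get_image("side");T=arm.get_image("top")
o=arm.observe();M=R.from_rotvec(o["ee_rot"]).as_matrix();p=o["position"]
q=[.635,.0249,-.3694,.2559,.2994]
def draw(im,x0,y0,x1,y1,w,h):
    a=cv2.resize(im["frame"][y0:y1,x0:x1],(w,h),interpolation=cv2.INTER_CUBIC)
    f=lambda X:tuple(int(v) for v in (proj(X,im)-[x0,y0])*[w/(x1-x0),h/(y1-y0)])
    cv2.line(a,f(p),f(p-M[:,2]*.066),(255,0,0),1)
    for s in(-1,1):cv2.line(a,f(p),f(p+s*M[:,1]*.02),(255,255,0),1);cv2.line(a,f(p),f(p+s*M[:,0]*.0095),(0,255,0),1)
    c,s=np.cos(q[2]),np.sin(q[2])
    P=[f((q[0]+c*x-s*y,q[1]+s*x+c*y,.263)) for x,y in((-.016,.016),(-.016,.082),(.016,.082),(.016,.016))]
    for i in range(4):cv2.line(a,P[i],P[(i+1)%4],(255,0,255),1)
    return a
save({"frame":np.hstack([draw(S,220,100,340,220,400,400),draw(T,260,170,380,290,400,400)])},"ov")
```

```text
(no output)
```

View pics/ov.png

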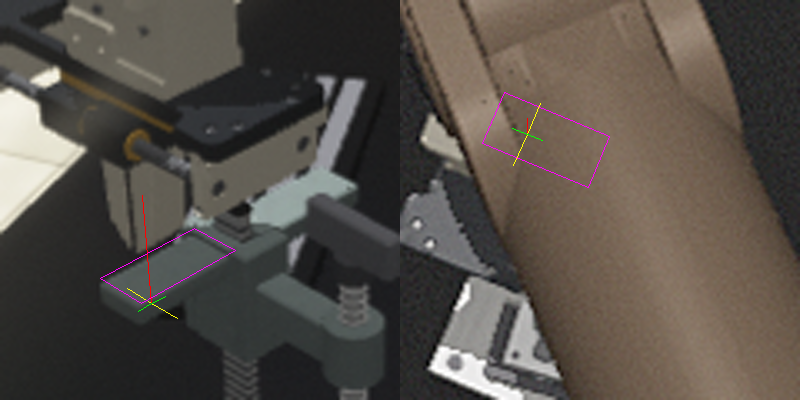

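Run:
```python
from fit import *
S=arm.get_image("side");T=arm.get_image("top");W=arm.get_image("wrist")
for n,i in(("S",S),("T",T),("W",W)):print(n,np.array(i["T"]).round(3)[:3].tolist(),np.array(i["mtx"])[[0,1],[0,1]],np.array(i["dist"]).round(3))
print(proj((0,0,0),S),proj((0,0,0),T),proj((.207,-.59,.189),S),proj((.207,-.59,.189),T),proj((.207,-.59,.255),S))
o=arm.observe();p=o["position"];print(p,o["joints"].round(3))
save({"frame":np.hstack([cv2.resize(W["frame"],(400,300)),cv2.resize(S["frame"][80:230,190:390],(400,300))])},"w2")
```

```text
S [[-0.914, -0.24, 0.327, 0.268], [-0.405, 0.585, -0.703, 0.75], [-0.023, -0.775, -0.632, 0.78]] [532.37542445 532.37542445] [0.033 0.    0.    0.    0.   ]
T [[0.026, -0.996, 0.086, 0.501], [-0.999, -0.028, -0.019, 0.081], [0.022, -0.085, -0.996, 1.365]] [579.37514151 579.37514151] [-0.189  0.     0.     0.     0.   ]
W [[0.932, -0.35, -0.09, 0.682], [-0.362, -0.902, -0.235, 0.145], [0.001, 0.252, -0.968, 0.44]] [426.76089928 426.76089928] [-0.062  0.     0.     0.     0.   ]
[635.61243047 363.52556593] [324.95718487 501.92914428] [561.33707963 101.26818034] [601.73354482 430.95322513] [569.46950263  74.85596723]
[0.65816683 0.08167393 0.24387684] [ 0.131  0.525 -0.549  1.352  0.272  1.339 -0.789]
```

View pics/w2.png

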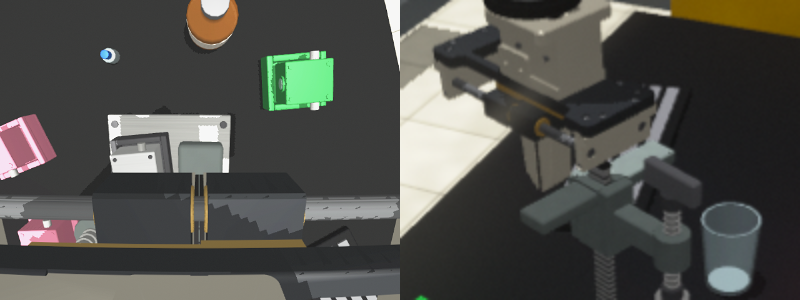

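The wrist view confirms the wing lies under the tool line, with its top near z = 0.26. The fingers show just above the wing in the side view, with no contact yet. I'll feel downward slowly.

carry_out(claw=[0,0,0,0,0], delta_pos=[[0,0,0.1],[0,0,0.1],[0,0,0.1],[0,0,0.1],[0,0,0.1]], angular=[[0,0,0],[0,0,0],[0,0,0],[0,0,0],[0,0,0]])

```text
clock: 11.05
position: [0.6581, 0.0817, 0.2387]
ee_rot: [-2.591, -1.776, 0.0]
force: [0.6, 0.7, 0.2]
width: 0.005
gripper_force: 0.0
```

carry_out(claw=[0,0,0,0,0], delta_pos=[[0,0,0.1],[0,0,0.1],[0,0,0.1],[0,0,0.1],[0,0,0.1]], angular=[[0,0,0],[0,0,0],[0,0,0],[0,0,0],[0,0,0]])

```text
clock: 11.55
position: [0.6581, 0.0816, 0.2337]
ee_rot: [2.591, 1.776, -0.0]
force: [0.8, 0.2, -0.1]
width: 0.008
gripper_force: 0.0
```

```bash
cat > tm.py <<'E'
from fit import *
def track(S,box=(300,155,345,250)):
    a=cv2.imread("pics/side0.png"); b=cv2.cvtColor(np.asarray(S["frame"]),cv2.COLOR_RGB2BGR)
    x0,y0,x1,y1=box; t=a[y0:y1,x0:x1]; w=b[y0-10:y1+60,x0-15:x1+15]
    m=cv2.matchTemplate(w,t,cv2.TM_CCOEFF_NORMED);_,v,_,l=cv2.minMaxLoc(m); return round(v,3),l[0]-15,l[1]-10
E
python3 - <<'E'
from tm import *
S=arm.get_image("side")
print(track(S,(312,160,340,205)),track(S,(250,172,285,197)))
save({"frame":cv2.resize(S["frame"][90:250,220:380],(600,600),interpolation=cv2.INTER_CUBIC)},"s4")
E
```

```text
(0.874, 0, 0) (0.802, -2, 1)
```

View pics/s4.png

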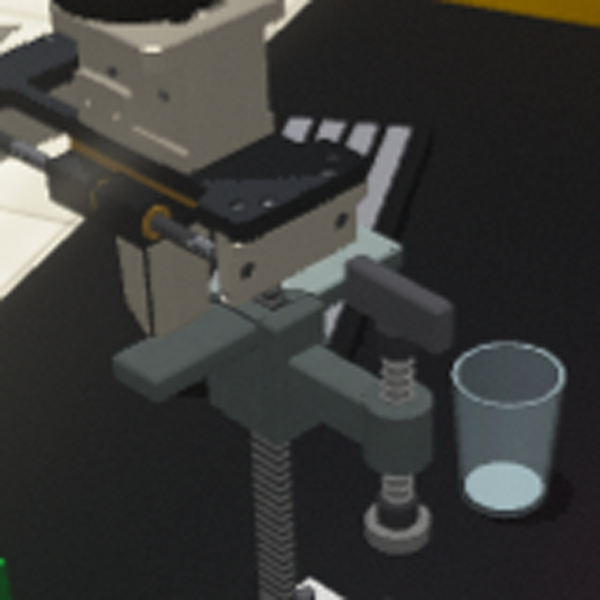

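In this crop the fingers (beige block, bottom corner near (150,335)) hang just above or behind the wing's far edge, and the wing has not moved. I'll compute the corner height.

Run:
```python
from tm import *
S=arm.get_image("side")
o=arm.observe();p=o["position"];c,s=np.cos(-.3694),np.sin(-.3694)
for lx,ly in((-.019,.02),(-.019,.01),(-.01,.02),(0,0)):
    X=p[:2]+[c*lx-s*ly,s*lx+c*ly]
    for z in(.234,.26,.28):print(lx,ly,z,proj((*X,z),S).round(1))
q=np.array([.635,.0249,-.3694,.2559,.2994])
for lx,ly in((-.016,.082),(.016,.082),(-.016,.02),(.016,.02)):
    X=q[:2]+[c*lx-s*ly,s*lx+c*ly];print("wing",lx,ly,proj((*X,.263),S).round(1))
```

```text
-0.019 0.02 0.234 [264.7 205. ]
-0.019 0.02 0.26 [263.6 192.7]
-0.019 0.02 0.28 [262.7 182.9]
-0.019 0.01 0.234 [269.  202.5]
-0.019 0.01 0.26 [268.  190.2]
-0.019 0.01 0.28 [267.1 180.4]
-0.01 0.02 0.234 [261.3 202.9]
-0.01 0.02 0.26 [260.1 190.6]
-0.01 0.02 0.28 [259.1 180.8]
0 0 0.234 [266.1 195.7]
0 0 0.26 [265.  183.5]
0 0 0.28 [264.1 173.8]
wing -0.016 0.082 [262.3 190.9]
wing 0.016 0.082 [250.1 183.7]
wing -0.016 0.02 [288.9 176.2]
wing 0.016 0.02 [276.6 169.4]
```

carry_out(claw=[0,0,0,0,0,0,0,0,0,0], delta_pos=[[0,0,0.1],[0,0,0.1],[0,0,0.1],[0,0,0.1],[0,0,0.1],[0,0,0.1],[0,0,0.1],[0,0,0.1],[0,0,0.1],[0,0,0.1]], angular=[[0,0,0],[0,0,0],[0,0,0],[0,0,0],[0,0,0],[0,0,0],[0,0,0],[0,0,0],[0,0,0],[0,0,0]])

```text
clock: 12.65
position: [0.6582, 0.0817, 0.2237]
ee_rot: [2.591, 1.776, -0.0]
force: [0.6, -0.9, 0.4]
width: 0.001
gripper_force: 0.0
```

Run:
```python
from tm import *
S=arm.get_image("side");W=arm.get_image("wrist")
print(track(S,(312,160,340,205)),track(S,(250,172,285,197)))
save({"frame":np.hstack([cv2.resize(S["frame"][120:240,220:340],(400,400),interpolation=cv2.INTER_CUBIC),cv2.resize(W["frame"][190:350,240:400],(400,400),interpolation=cv2.INTER_CUBIC)])},"s5")
p=arm.observe()["position"];print(proj(p,W),proj(p+[0,0,.03],W))
```

```text
(0.875, 0, 0) (0.739, -2, 1)
[318.92201515 270.00159396] [319.06136139 293.53157706]
```

View pics/s5.png

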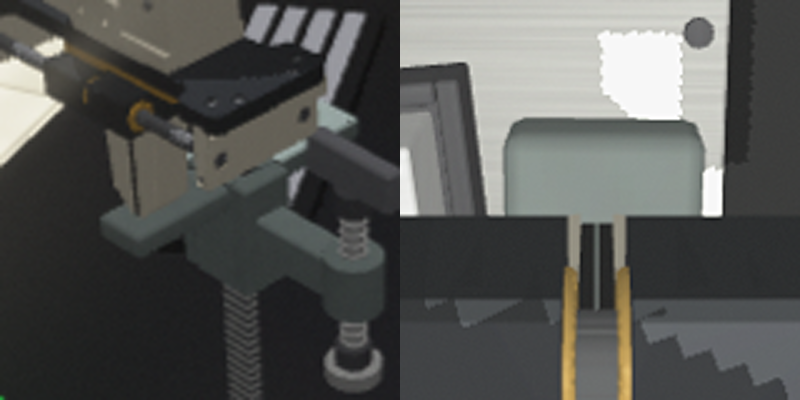

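carry_out(claw=[0,0,0,0,0,0], delta_pos=[[0,0,0.1],[0,0,0.1],[0,0,0.1],[0,0,0.1],[0,0,0.1],[0,0,0.1]], angular=[[0,0,0],[0,0,0],[0,0,0],[0,0,0],[0,0,0],[0,0,0]])

```text
clock: 13.35
position: [0.6583, 0.0818, 0.2179]
ee_rot: [2.591, 1.776, 0.001]
force: [0.4, 0.3, 2.1]
width: 0.005
gripper_force: 1.2
```

carry_out(claw=[0,0,0,0], delta_pos=[[0,0,0.1],[0,0,0.1],[0,0,0.1],[0,0,0.1]], angular=[[0,0,0],[0,0,0],[0,0,0],[0,0,0]])

```text
clock: 13.75
position: [0.6582, 0.0818, 0.2138]
ee_rot: [-2.591, -1.776, -0.0]
force: [-0.4, 1.1, 2.5]
width: 0.007
gripper_force: 1.2
```

carry_out(claw=[0,0,0,0], delta_pos=[[0,0,0.1],[0,0,0.1],[0,0,0.1],[0,0,0.1]], angular=[[0,0,0],[0,0,0],[0,0,0],[0,0,0]])

```text
clock: 14.15
position: [0.6582, 0.0817, 0.2098]
ee_rot: [2.591, 1.776, 0.0]
force: [1.4, 1.9, 2.8]
width: 0.008
gripper_force: 1.2
```

Run:
```python
from tm import *
S=arm.get_image("side")
print(track(S,(312,160,340,205)),track(S,(312,215,340,243)),track(S,(250,172,285,197)))
print([(l,px(r["centre"]).round(1)) for l in("handle_grip","pad_face","wing_left","wing_right") for r in arm.place_of(l,S)[:1]])
o=arm.observe();print(o["force"],o["ft_torque"])
```

```text
(0.851, 0, 6) (0.909, 0, 6) (0.74, -1, 7)
[('handle_grip', array([327.1, 175.8])), ('pad_face', array([325.1, 236.2])), ('wing_left', array([264. , 189.7])), ('wing_right', array([315.3, 161.9]))]
[0.56109154 0.46054841 0.80947499] [ 0.12992781 -0.22277661  0.04743296]
```

The jaw is sliding: it moved 6 px, about 12 mm, at roughly 3 N. The wing contact came at TCP z ≈ 0.22, so the real tips sit about 4 cm above the nominal TCP; I'll allow for that. Continuing down.

carry_out(claw=[0,0,0,0,0,0,0,0,0,0,0,0,0,0,0], delta_pos=[[0,0,0.3],[0,0,0.3],[0,0,0.3],[0,0,0.3],[0,0,0.3],[0,0,0.3],[0,0,0.3],[0,0,0.3],[0,0,0.3],[0,0,0.3],[0,0,0.3],[0,0,0.3],[0,0,0.3],[0,0,0.3],[0,0,0.3]], angular=[[0,0,0],[0,0,0],[0,0,0],[0,0,0],[0,0,0],[0,0,0],[0,0,0],[0,0,0],[0,0,0],[0,0,0],[0,0,0],[0,0,0],[0,0,0],[0,0,0],[0,0,0]])

```text
clock: 15.9
position: [0.6581, 0.0816, 0.1646]
ee_rot: [2.591, 1.776, -0.0]
force: [-0.3, -0.0, 1.4]
width: 0.006
gripper_force: 1.3
```

Run:
```python
from tm import *
S=arm.get_image("side")
print(track(S,(312,160,340,205)),track(S,(312,215,340,243)))
print([(l,px(r["centre"]).round(1)) for l in("handle_grip","pad_face","wing_left","cell_top") for r in arm.place_of(l,S)[:2]])
o=arm.observe();print(o["force"],o["ft_torque"],proj((.5511,.0574,.0985),S))
```

```text
(0.723, 0, 28) (0.427, 0, -6)
[('handle_grip', array([327.8, 198.2])), ('handle_grip', array([327.3, 267.1])), ('pad_face', array([211.8, 327.2])), ('pad_face', array([324. , 257.2])), ('wing_left', array([265.1, 210.2])), ('cell_top', array([424.8, 221.2])), ('cell_top', array([432.9, 270.8]))]
[-0.18697636 -0.09504423 -0.51792145] [ 0.01189098 -0.05694763  0.00995804] [327.21933953 259.44568544]
```

carry_out(claw=[0,0,0,0,0,0], delta_pos=[[0,0,0.05],[0,0,0.05],[0,0,0.05],[0,0,0.05],[0,0,0.05],[0,0,0.05]], angular=[[0,0,0],[0,0,0],[0,0,0],[0,0,0],[0,0,0],[0,0,0]])

```text
clock: 16.75
position: [0.6582, 0.0818, 0.1619]
ee_rot: [2.591, 1.776, 0.0]
force: [-1.2, 0.8, 2.7]
width: 0.003
gripper_force: 1.2
```

carry_out(claw=[0,0,0,0,0,0], delta_pos=[[0,0,0.05],[0,0,0.05],[0,0,0.05],[0,0,0.05],[0,0,0.05],[0,0,0.05]], angular=[[0,0,0],[0,0,0],[0,0,0],[0,0,0],[0,0,0],[0,0,0]])

```text
clock: 17.35
position: [0.6582, 0.0817, 0.1588]
ee_rot: [2.591, 1.776, 0.0]
force: [0.2, 0.7, 2.3]
width: 0.006
gripper_force: 1.2
```

carry_out(claw=[0,0,0,0,0,0], delta_pos=[[0,0,0.05],[0,0,0.05],[0,0,0.05],[0,0,0.05],[0,0,0.05],[0,0,0.05]], angular=[[0,0,0],[0,0,0],[0,0,0],[0,0,0],[0,0,0],[0,0,0]])

```text
clock: 17.95
position: [0.6582, 0.0817, 0.1558]
ee_rot: [2.591, 1.776, 0.0]
force: [0.0, 0.8, 3.3]
width: 0.004
gripper_force: 1.2
```

carry_out(claw=[0,0,0,0,0,0], delta_pos=[[0,0,0.05],[0,0,0.05],[0,0,0.05],[0,0,0.05],[0,0,0.05],[0,0,0.05]], angular=[[0,0,0],[0,0,0],[0,0,0],[0,0,0],[0,0,0],[0,0,0]])

```text
clock: 18.55
position: [0.6582, 0.0817, 0.1528]
ee_rot: [2.591, 1.776, 0.0]
force: [0.7, 0.9, 3.0]
width: 0.003
gripper_force: 1.2
```

carry_out(claw=[0,0,0,0,0,0], delta_pos=[[0,0,0.05],[0,0,0.05],[0,0,0.05],[0,0,0.05],[0,0,0.05],[0,0,0.05]], angular=[[0,0,0],[0,0,0],[0,0,0],[0,0,0],[0,0,0],[0,0,0]])

```text
clock: 19.15
position: [0.6581, 0.0817, 0.1498]
ee_rot: [2.591, 1.776, 0.0]
force: [0.2, 1.8, 2.3]
width: 0.002
gripper_force: 1.2
```

Run:
```python
from tm import *
S=arm.get_image("side")
print(track(S,(312,160,340,205)),track(S,(255,178,285,197)))
print([(l,px(r["centre"]).round(1)) for l in("handle_grip","pad_face","wing_left","cell_top") for r in arm.place_of(l,S)[:4]])
a=cv2.resize(S["frame"][170:310,270:390],(514,600),interpolation=cv2.INTER_CUBIC)
save({"frame":a},"s6")
```

```text
(0.679, 0, 34) (0.883, 3, 34)
[('handle_grip', array([329. , 207.3])), ('pad_face', array([327.5, 259.7])), ('wing_left', array([268. , 215.8])), ('cell_top', array([327.8, 263. ])), ('cell_top', array([407.5, 326.2])), ('cell_top', array([293. , 203.4])), ('cell_top', array([196.8, 241.1]))]
```

carry_out(claw=[0,0,0,0,0,0], delta_pos=[[0,0,0.05],[0,0,0.05],[0,0,0.05],[0,0,0.05],[0,0,0.05],[0,0,0.05]], angular=[[0,0,0],[0,0,0],[0,0,0],[0,0,0],[0,0,0],[0,0,0]])

```text
clock: 20.0
position: [0.6582, 0.0816, 0.1468]
ee_rot: [2.591, 1.776, -0.0]
force: [0.8, 1.5, 2.3]
width: 0.003
gripper_force: 1.2
```

carry_out(claw=[0,0,0,0,0,0], delta_pos=[[0,0,0.05],[0,0,0.05],[0,0,0.05],[0,0,0.05],[0,0,0.05],[0,0,0.05]], angular=[[0,0,0],[0,0,0],[0,0,0],[0,0,0],[0,0,0],[0,0,0]])

```text
clock: 20.6
position: [0.6582, 0.0816, 0.1438]
ee_rot: [2.591, 1.776, 0.0]
force: [0.5, 0.6, 2.9]
width: 0.007
gripper_force: 1.7
```

carry_out(claw=[0,0,0,0], delta_pos=[[0,0,0.05],[0,0,0.05],[0,0,0.05],[0,0,0.05]], angular=[[0,0,0],[0,0,0],[0,0,0],[0,0,0]])

```text
clock: 21.0
position: [0.6582, 0.0817, 0.1418]
ee_rot: [2.591, 1.776, 0.0]
force: [0.3, 0.3, 4.4]
width: 0.003
gripper_force: 1.7
```

carry_out(claw=[0,0,0,0], delta_pos=[[0,0,0.05],[0,0,0.05],[0,0,0.05],[0,0,0.05]], angular=[[0,0,0],[0,0,0],[0,0,0],[0,0,0]])

```text
clock: 21.4
position: [0.6582, 0.0817, 0.1398]
ee_rot: [2.591, 1.776, 0.0]
force: [1.3, 0.7, 3.1]
width: 0.004
gripper_force: 1.7
```

Cell is sinking (grip force now 1.7 N); continuing gently.

carry_out(claw=[0,0,0,0], delta_pos=[[0,0,0.05],[0,0,0.05],[0,0,0.05],[0,0,0.05]], angular=[[0,0,0],[0,0,0],[0,0,0],[0,0,0]])

```text
clock: 21.8
position: [0.6581, 0.0816, 0.1378]
ee_rot: [2.591, 1.776, -0.0]
force: [0.3, 0.8, 3.0]
width: 0.001
gripper_force: 1.7
```

carry_out(claw=[0,0,0,0], delta_pos=[[0,0,0.05],[0,0,0.05],[0,0,0.05],[0,0,0.05]], angular=[[0,0,0],[0,0,0],[0,0,0],[0,0,0]])

```text
clock: 22.2
position: [0.6582, 0.0817, 0.1358]
ee_rot: [2.591, 1.776, 0.0]
force: [1.1, 1.5, 3.8]
width: 0.001
gripper_force: 1.7
```

carry_out(claw=[0,0,0,0], delta_pos=[[0,0,0.05],[0,0,0.05],[0,0,0.05],[0,0,0.05]], angular=[[0,0,0],[0,0,0],[0,0,0],[0,0,0]])

```text
clock: 22.6
position: [0.6582, 0.0816, 0.1338]
ee_rot: [2.591, 1.776, 0.0]
force: [2.5, 1.3, 4.3]
width: 0.005
gripper_force: 1.7
```

carry_out(claw=[0,0,0,0], delta_pos=[[0,0,0.05],[0,0,0.05],[0,0,0.05],[0,0,0.05]], angular=[[0,0,0],[0,0,0],[0,0,0],[0,0,0]])

```text
clock: 23.0
position: [0.6581, 0.0817, 0.1318]
ee_rot: [2.591, 1.776, -0.0]
force: [1.9, 0.6, 3.2]
width: 0.003
gripper_force: 1.7
```

carry_out(claw=[0,0,0,0], delta_pos=[[0,0,0.05],[0,0,0.05],[0,0,0.05],[0,0,0.05]], angular=[[0,0,0],[0,0,0],[0,0,0],[0,0,0]])

```text
clock: 23.4
position: [0.6582, 0.0817, 0.1298]
ee_rot: [2.591, 1.776, 0.0]
force: [0.6, 0.2, 4.1]
width: 0.004
gripper_force: 2.0
```

carry_out(claw=[0,0,0], delta_pos=[[0,0,0.05],[0,0,0.05],[0,0,0.05]], angular=[[0,0,0],[0,0,0],[0,0,0]])

```text
clock: 23.7
position: [0.6585, 0.0817, 0.1288]
ee_rot: [2.591, 1.776, 0.001]
force: [1.2, 0.4, 6.9]
width: 0.004
gripper_force: 3.6
```

Firm stop reached; load rising.

carry_out(claw=[0,0,0,0], delta_pos=[[0,0,0.04],[0,0,0.03],[0,0,0],[0,0,0]], angular=[[0,0,0],[0,0,0],[0,0,0],[0,0,0]])

```text
clock: 24.1
position: [0.6587, 0.0817, 0.1283]
ee_rot: [2.591, 1.776, 0.002]
force: [1.6, -0.9, 7.1]
width: 0.004
gripper_force: 3.9
```

carry_out(claw=[0,0,0,0], delta_pos=[[0,0,0.05],[0,0,0.05],[0,0,0],[0,0,0]], angular=[[0,0,0],[0,0,0],[0,0,0],[0,0,0]])

```text
clock: 24.5
position: [0.659, 0.0817, 0.1277]
ee_rot: [2.591, 1.775, 0.003]
force: [1.3, -0.2, 8.4]
width: 0.002
gripper_force: 4.6
```

carry_out(claw=[0,0,0,0], delta_pos=[[0,0,0.05],[0,0,0.05],[0,0,0],[0,0,0]], angular=[[0,0,0],[0,0,0],[0,0,0],[0,0,0]])

```text
clock: 24.9
position: [0.6593, 0.0818, 0.127]
ee_rot: [2.59, 1.775, 0.004]
force: [1.2, -0.1, 10.7]
width: 0.006
gripper_force: 5.5
```

carry_out(claw=[0,0,0,0], delta_pos=[[0,0,0.05],[0,0,0.05],[0,0,0],[0,0,0]], angular=[[0,0,0],[0,0,0],[0,0,0],[0,0,0]])

```text
clock: 25.3
position: [0.6596, 0.0818, 0.1266]
ee_rot: [2.59, 1.775, 0.005]
force: [0.5, 0.2, 14.1]
width: 0.003
gripper_force: 7.1
```

carry_out(claw=[0,0,0,0], delta_pos=[[0,0,0.05],[0,0,0.05],[0,0,0],[0,0,0]], angular=[[0,0,0],[0,0,0],[0,0,0],[0,0,0]])

```text
clock: 25.7
position: [0.6598, 0.0819, 0.1262]
ee_rot: [2.59, 1.774, 0.006]
force: [0.0, 0.0, 17.8]
width: 0.007
gripper_force: 8.9
```

Bound at about 18 N. I'll hold briefly, then lift clear.

carry_out(claw=[0,0,0,0,0,0,0,0,0,0,0], delta_pos=[[0,0,0],[0,0,0],[0,0,-0.2],[0,0,-0.5],[0,0,-1],[0,0,-2],[0,0,-2.5],[0,0,-2.5],[0,0,-2.5],[0,0,-1],[0,0,0]], angular=[[0,0,0],[0,0,0],[0,0,0],[0,0,0],[0,0,0],[0,0,0],[0,0,0],[0,0,0],[0,0,0],[0,0,0],[0,0,0]])

```text
clock: 26.8
position: [0.6585, 0.0819, 0.2468]
ee_rot: [2.591, 1.776, 0.003]
force: [-0.1, 0.1, -0.6]
width: 0.004
gripper_force: 0.0
```

Run:
```python
from tm import *
S=arm.get_image("side");W=arm.get_image("wrist")
print("clock",arm.observe()["clock"],arm.observe()["position"])
c,s=np.cos(-.3694),np.sin(-.3694);p=np.array([.6582,.0817])
for lx,ly in((-.095,.0375),(-.095,-.0375)):
    X=p+[c*lx-s*ly,s*lx+c*ly]
    for z in(.31,.33,.35):print(lx,ly,z,proj((*X,z),S).round(1))
H=[.5511,.0574]
for r in arm.place_of("handle_grip",S)[:2]+[{"centre":(0,0),"conf":0}]:print(px(r["centre"]),r["conf"])
for z in(.19,.2,.21):print(z,proj((*H,z),S))
print([(px(r["centre"]),r["conf"]) for r in arm.place_of("handle_grip",W)[:2]],proj((*H,.203),W))
print(track(S,(312,160,340,190)))
a=cv2.resize(S["frame"][110:270,200:360],(400,400),interpolation=cv2.INTER_CUBIC)
b=cv2.resize(W["frame"],(400,400),interpolation=cv2.INTER_AREA)
save({"frame":np.hstack([a,b])},"s7")
```

```text
clock 26.9 [0.65754542 0.0814155  0.24438775]
-0.095 0.0375 0.31 [285.  190.4]
-0.095 0.0375 0.33 [284.4 179.5]
-0.095 0.0375 0.35 [283.7 168.3]
-0.095 -0.0375 0.31 [318.9 170.9]
-0.095 -0.0375 0.33 [318.8 160.3]
-0.095 -0.0375 0.35 [318.7 149.4]
[324.096 215.616] 0.92
[0 0] 0
0.19 [327.24291913 221.55600409]
0.2 [327.24609009 217.13434925]
0.21 [327.24939325 212.65302176]
[] [172.72168007 340.67831758]
(0.657, 0, 45)
```

View pics/s7.png

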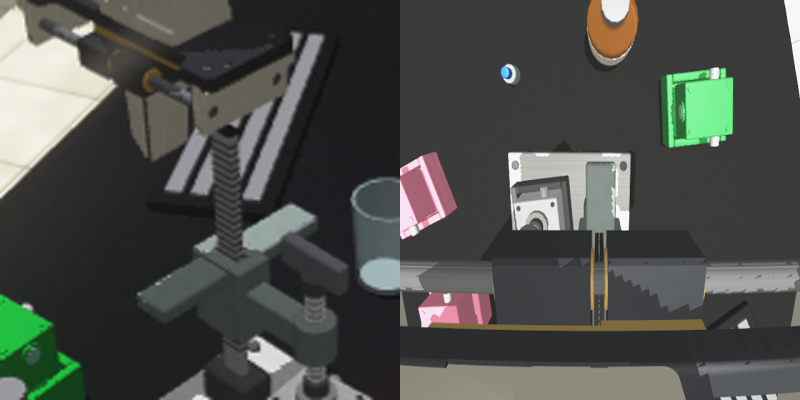

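The jaw stayed down when released: the wing and handle moved down about 45 px and the handle centre is now at z ≈ 0.203. Gripped, the gripper body would foul the bar top while turning. So I'll push the handle's outer end clockwise with the flat side of the shut fingers, turning the tool along with it. I flip the tool 180° first for wrist range.

carry_out(claw=[0,0,0,0,0,0,0,0,0,0,0,0], delta_pos=[[0,0,-1.5],[0,0,-1.5],[0,0,0],[0,0,0],[0,0,0],[0,0,0],[0,0,0],[0,0,0],[0,0,0],[0,0,0],[0,0,0],[0,0,0]], angular=[[0,0,0],[0,0,-0.1428],[0,0,-0.1428],[0,0,-0.1428],[0,0,-0.1428],[0,0,-0.1428],[0,0,-0.1428],[0,0,-0.1428],[0,0,-0.1428],[0,0,-0.1428],[0,0,-0.1428],[0,0,-0.1428]])

```text
clock: 28.2
position: [0.6577, 0.0814, 0.2742]
ee_rot: [-0.567, -3.088, 0.001]
force: [1.3, -0.4, -0.6]
width: 0.005
gripper_force: 0.0
```

carry_out(claw=[0,0,0,0,0,0,0,0,0,0,0,0], delta_pos=[[0,0,0],[0,0,0],[0,0,0],[0,0,0],[0,0,0],[0,0,0],[0,0,0],[0,0,0],[0,0,0],[0,0,0],[0,0,0],[0,0,0]], angular=[[0,0,-0.1428],[0,0,-0.1428],[0,0,-0.1428],[0,0,-0.1428],[0,0,-0.1428],[0,0,-0.1428],[0,0,-0.1428],[0,0,-0.1428],[0,0,-0.1428],[0,0,-0.1428],[0,0,-0.1428],[0,0,0]])

```text
clock: 29.4
position: [0.6578, 0.0814, 0.2743]
ee_rot: [1.779, -2.588, -0.001]
force: [-0.2, -0.5, -0.1]
width: 0.005
gripper_force: 0.0
```

carry_out(claw=[0,0,0,0,0], delta_pos=[[2.55,2.89,0],[2.55,2.89,0],[2.55,2.89,0],[2.55,2.89,0],[0,0,0]], angular=[[0,0,0],[0,0,0],[0,0,0],[0,0,0],[0,0,0]])

```text
clock: 29.9
position: [0.5095, 0.0262, 0.275]
ee_rot: [1.766, -2.593, 0.003]
force: [1.1, -0.6, 0.9]
width: -0.0
gripper_force: 0.0
```

Run:
```python
from tm import *
o=arm.observe();p=o["position"];print(o["clock"],p,o["ee_rot"],o["joints"].round(2))
H=np.array([.552,.058]);c,s=np.cos(-.3694),np.sin(-.3694);d=p[:2]-H;print("local rel handle",c*d[0]+s*d[1],-s*d[0]+c*d[1])
S=arm.get_image("side");W=arm.get_image("wrist");T=arm.get_image("top")
for n,i in(("S",S),("W",W),("T",T)):
    print(n,[(px(r["centre"]).round(1),round(r["conf"],2)) for r in arm.place_of("handle_grip",i)[:2]],proj((*H,.203),i).round(1))
```

```text
29.9 [0.50954969 0.02621118 0.27503094] [ 1.76607572 -2.59297393  0.00336599] [ 0.73  0.43 -1.24  1.65  0.42  1.37  2.2 ]
local rel handle -0.028109242194012903 -0.044971419365910814
S [(array([326.1, 217.5]), 0.91), (array([326.7, 269.5]), 0.46)] [326.6 215.9]
W [(array([292.1, 246.9]), 0.46)] [279.8 297.6]
T [] [308.4 266.1]
```

Run:
```python
from tm import *
W=arm.get_image("wrist")
for l in("handle_grip","pad","cell","wing"):
    for r in arm.trace(l,W)[:2]:
        ys,xs=np.where(r["region"]);print(l,round(r["conf"],2),len(xs),xs.min(),xs.max(),ys.min(),ys.max(),cv2.minAreaRect(np.c_[xs,ys].astype(np.float32)) if len(xs) else 0)
H=np.array([.552,.058]);c,s=np.cos(-.3694),np.sin(-.3694)
for lx,ly in((-.03,-.006),(-.03,.006),(.03,-.006),(.03,.006)):print(lx,ly,proj((H[0]+c*lx-s*ly,H[1]+s*lx+c*ly,.215),W).round(0))
print("cell centre .08",proj((*H,.08),W), "plate corner -150,-70",proj((.635+c*-.15+s*.07,.0249+s*-.15-c*.07,.012),W))
f=W["frame"];print([f[y,300].tolist() for y in range(200,300,8)])
```

```text
handle_grip 0.51 82 272 291 271 275 ((281.5, 273.0), (19.0, 4.0), -0.0)
pad 0.67 412 277 309 229 251 ((294.2900695800781, 238.01107788085938), (32.808990478515625, 18.814476013183594), 15.422160148620605)
pad 0.48 43 276 287 271 275 ((281.5, 273.0), (4.0, 11.0), 90.0)
cell 0.64 5336 458 549 219 303 ((505.8254699707031, 262.0606994628906), (77.44873809814453, 80.77500915527344), 70.82099914550781)
cell 0.64 964 315 386 0 19 ((350.5, 9.5), (19.0, 71.0), 90.0)
-0.03 -0.006 [326. 291.]
-0.03 0.006 [326. 308.]
0.03 -0.006 [233. 291.]
0.03 0.006 [234. 308.]
cell centre .08 [292.1106824  243.75918737] plate corner -150,-70 [351.74868053 162.45010392]
[[97, 97, 98], [140, 140, 137], [247, 247, 247], [232, 233, 231], [120, 121, 117], [159, 160, 155], [87, 93, 90], [85, 90, 87], [136, 145, 139], [132, 143, 137], [43, 45, 46], [43, 44, 45], [41, 45, 44]]
```

carry_out(claw=[0,0,0,0,0,0,0], delta_pos=[[0,0,2.5],[0,0,2.5],[0,0,2.5],[0,0,2.5],[0,0,1.5],[-0.5,0,0],[-0.3,0,0]], angular=[[0,0,0],[0,0,0],[0,0,0],[0,0,0],[0,0,0],[0,0,0],[0,0,0]])

```text
clock: 31.15
position: [0.517, 0.0366, 0.1613]
ee_rot: [-1.776, 2.59, 0.0]
force: [-0.1, 0.7, -0.8]
width: 0.004
gripper_force: 0.0
```

carry_out(claw=[0,0,0,0,0,0], delta_pos=[[-0.15,0,0],[-0.15,0,0],[-0.15,0,0],[-0.15,0,0],[-0.15,0,0],[-0.15,0,0]], angular=[[0,0,0],[0,0,0],[0,0,0],[0,0,0],[0,0,0],[0,0,0]])

```text
clock: 31.75
position: [0.5197, 0.0441, 0.1607]
ee_rot: [1.776, -2.591, 0.0]
force: [0.2, 0.0, 0.5]
width: 0.006
gripper_force: 0.0
```

carry_out(claw=[0,0,0,0], delta_pos=[[-0.15,0,0],[-0.15,0,0],[-0.15,0,0],[-0.15,0,0]], angular=[[0,0,0],[0,0,0],[0,0,0],[0,0,0]])

```text
clock: 32.15
position: [0.5219, 0.0498, 0.1606]
ee_rot: [1.776, -2.591, 0.0]
force: [0.3, 0.0, -0.2]
width: 0.005
gripper_force: 0.0
```

carry_out(claw=[0,0,0,0], delta_pos=[[-0.1,0,0],[-0.1,0,0],[-0.1,0,0],[-0.1,0,0]], angular=[[0,0,0],[0,0,0],[0,0,0],[0,0,0]])

```text
clock: 32.55
position: [0.5233, 0.0535, 0.1606]
ee_rot: [-1.776, 2.591, -0.0]
force: [-0.0, 0.2, -0.4]
width: 0.009
gripper_force: 0.0
```

carry_out(claw=[0,0,0], delta_pos=[[-0.1,0,0],[-0.1,0,0],[-0.1,0,0]], angular=[[0,0,0],[0,0,0],[0,0,0]])

```text
clock: 32.85
position: [0.5242, 0.0556, 0.1606]
ee_rot: [1.775, -2.591, 0.001]
force: [-2.0, -3.7, 3.4]
width: 0.0
gripper_force: 2.2
```

Contact with the handle end (about 4 N along the push direction). Now the arc about the screw axis.

carry_out(claw=[0,0,0,0,0,0], delta_pos=[[-0.256,0.11,0],[-0.256,0.11,0],[-0.256,0.11,0],[-0.256,0.11,0],[-0.256,0.11,0],[-0.256,0.11,0]], angular=[[0,0,0.1],[0,0,0.1],[0,0,0.1],[0,0,0.1],[0,0,0.1],[0,0,0.1]])

```text
clock: 33.45
position: [0.5254, 0.072, 0.1601]
ee_rot: [0.924, -2.998, 0.0]
force: [-8.9, -1.8, 4.2]
width: 0.005
gripper_force: 5.4
```

```bash
cat > st.py <<'E'
from tm import *
from scipy.spatial.transform import Rotation as R
o=arm.observe();p=o["position"];print(o["clock"],p.round(4),o["force"].round(1),o["ft_torque"].round(2),o["joints"].round(2))
H=np.array([.552,.058]);c,s=np.cos(-.3694),np.sin(-.3694);d=p[:2]-H;M=R.from_rotvec(o["ee_rot"]).as_matrix()
print("local mm",1e3*(c*d[0]+s*d[1]),1e3*(-s*d[0]+c*d[1]),"pivot in tool",(M.T@np.array([-d[0],-d[1],0])*1e3).round(1),"normal force on finger",(M.T@o["force"]).round(1))
S=arm.get_image("side")
print([(l,px(r["centre"]).round(1),round(r["conf"],2)) for l in("handle_grip","beaker","bottle","vial") for r in arm.place_of(l,S)[:1]])
g=[r for r in arm.trace("handle_grip",S)]
E
python3 st.py
```

```text
33.45 [0.5254 0.072  0.1601] [-8.9 -1.8  4.2] [-0.18  2.03  0.04] [ 0.47  0.49 -0.98  1.78  0.45  1.12  1.5 ]
local mm -29.893056510908604 3.484288781357932 pivot in tool [-14.1 -26.6  -0.1] normal force on finger [ 8.4  3.5 -4.1]
[('handle_grip', array([326.7, 218.6]), 0.73), ('beaker', array([353.8, 220.9]), 0.38), ('bottle', array([212.1, 327.2]), 0.96), ('vial', array([278.4, 354.1]), 0.52)]
```

carry_out(claw=[0,0,0,0,0,0], delta_pos=[[-0.256,0.11,0],[-0.256,0.11,0],[-0.256,0.11,0],[-0.256,0.11,0],[-0.256,0.11,0],[-0.256,0.11,0]], angular=[[0,0,0.1],[0,0,0.1],[0,0,0.1],[0,0,0.1],[0,0,0.1],[0,0,0.1]])

```text
clock: 34.35
position: [0.5362, 0.0866, 0.1599]
ee_rot: [0.002, -3.136, -0.003]
force: [-10.0, 7.5, 1.0]
width: 0.005
gripper_force: 6.5
```

```bash
python3 st.py
```

```text
34.35 [0.5362 0.0866 0.1599] [-10.    7.5   1. ] [1.74 2.35 0.09] [ 0.34  0.46 -0.83  1.76  0.37  1.09  0.96]
local mm -25.037633405201618 20.96341174779196 pivot in tool [-15.7 -28.6  -0.2] normal force on finger [10.   7.5 -0.9]
[('beaker', array([354.6, 220.1]), 0.59), ('bottle', array([210., 323.]), 0.76), ('vial', array([281.7, 354.7]), 0.74)]
```

carry_out(claw=[0,0,0,0,0,0], delta_pos=[[-0.27,0.09,0],[-0.27,0.09,0],[-0.27,0.09,0],[-0.27,0.09,0],[-0.27,0.09,0],[-0.27,0.09,0]], angular=[[0,0,0.1],[0,0,0.1],[0,0,0.1],[0,0,0.1],[0,0,0.1],[0,0,0.1]])

```text
clock: 35.25
position: [0.5541, 0.0911, 0.16]
ee_rot: [-0.922, -2.998, -0.008]
force: [-5.7, 15.1, -5.2]
width: 0.005
gripper_force: 8.0
```

```bash
python3 st.py
python3 - <<'E'
from tm import *
H=np.array([.552,.058])
for n in("side","wrist"):
    I=arm.get_image(n)
    for r in arm.trace("handle_grip",I)[:2]:
        ys,xs=np.where(r["region"])
        pts=[]
        for x,y in zip(xs,ys):
            o,d=ray((x,y),I);X=o+d*(.21-o[2])/d[2];pts.append(X[:2])
        pts=np.array(pts);v=np.linalg.svd(pts-pts.mean(0),full_matrices=False)[2][0]
        a=np.degrees(np.arctan2(v[1],v[0]));L=(pts-pts.mean(0))@v
        print(n,round(r["conf"],2),len(xs),"angle",a,"phi",(-21.2-a)%180,"mean rel",(pts.mean(0)-H)*1e3,"len",np.ptp(L)*1e3)
E
```

```text
35.25 [0.5541 0.0911 0.16  ] [-5.7 15.1 -5.2] [3.3  1.04 0.06] [ 0.23  0.45 -0.68  1.72  0.3   1.08  0.43]
local mm -10.020413332068365 31.62544757024799 pivot in tool [-16.9 -28.6  -0.2] normal force on finger [13.1  9.3  5.3]
[('handle_grip', array([354.9, 223. ]), 0.52), ('beaker', array([354.1, 223.1]), 0.67), ('bottle', array([211.2, 324.6]), 0.86), ('vial', array([283.4, 354.3]), 0.48)]
wrist 0.62 2099 angle -21.42339019884708 phi 0.22339019884708122 mean rel [-24.14392986  32.52736015] len 66.26956490005301
wrist 0.38 6715 angle 11.219209208936881 phi 147.58079079106312 mean rel [ 56.60394048 110.12456714] len 76.12278244768778
```

Screw now at about 1.75 rad by geometry. I'll add 0.3 rad, then back off.

carry_out(claw=[0,0,0,0], delta_pos=[[-0.27,0.09,0],[-0.27,0.09,0],[-0.27,0.09,0],[0,0,0]], angular=[[0,0,0.1],[0,0,0.1],[0,0,0.1],[0,0,0]])

```text
clock: 36.15
position: [0.5638, 0.0888, 0.1602]
ee_rot: [-1.359, -2.828, -0.011]
force: [0.4, 16.8, -9.6]
width: 0.004
gripper_force: 9.2
```

```bash
python3 st.py
```

```text
36.15 [0.5638 0.0888 0.1602] [ 0.4 16.8 -9.6] [ 3.77 -0.24  0.09] [ 0.19  0.44 -0.6   1.71  0.27  1.07  0.18]
local mm -0.10452867449655887 32.971205329181565 pivot in tool [-16.7 -28.4  -0.2] normal force on finger [12.8 10.7  9.7]
[('handle_grip', array([323.2, 214.3]), 0.77), ('beaker', array([352.3, 219.9]), 0.65), ('bottle', array([211.3, 323.9]), 0.91), ('vial', array([281.8, 355.9]), 0.74)]
```

carry_out(claw=[0,0,0,0,0,0,0,0,0,0,0,0], delta_pos=[[0.2,0,0],[0.5,0,0],[1,0,0],[1.5,0,0],[0,0,-2],[0,0,-3],[0,0,-3],[0,0,-3],[0,0,-3],[3,0,0],[3,0,0],[0,0,0]], angular=[[0,0,0],[0,0,0],[0,0,0],[0,0,0],[0,0,0],[0,0,0],[0,0,0],[0,0,0],[0,0,0],[0,0,0],[0,0,0],[0,0,0]])

```text
clock: 37.65
position: [0.5038, 0.1585, 0.3016]
ee_rot: [-1.355, -2.834, -0.002]
force: [0.1, 0.4, 0.3]
width: -0.001
gripper_force: 0.0
```

Run:
```python
from tm import *
o=arm.observe();print(o["clock"],o["position"],o["force"])
H=np.array([.552,.058])
for n in("side","top","wrist"):
    I=arm.get_image(n)
    print(n,[(px(r["centre"]).round(1),round(r["conf"],2)) for r in arm.place_of("handle_grip",I)[:2]],"proj",proj((*H,.203),I).round(1))
    for r in arm.trace("handle_grip",I)[:1]:
        ys,xs=np.where(r["region"]);pts=[]
        for x,y in zip(xs,ys):
            q,d=ray((x,y),I);X=q+d*(.21-q[2])/d[2];pts.append(X[:2])
        pts=np.array(pts);v=np.linalg.svd(pts-pts.mean(0),full_matrices=False)[2][0];L=(pts-pts.mean(0))@v
        print("  trace",round(r["conf"],2),len(xs),"phi",(-21.2-np.degrees(np.arctan2(v[1],v[0])))%180,"rel",(pts.mean(0)-H)*1e3,"len",np.ptp(L)*1e3)
    if n=="side":
        print([(l,px(r["centre"]).round(1)) for l in("beaker","bottle","vial") for r in arm.place_of(l,I)[:1]])
        for ph in(1.6,1.85,2.1,2.35,2.6):
            a=-.3694-ph;u=np.array([np.cos(a),np.sin(a)])*.03
            print("   ends",ph,proj((*(H-u),.213),I).round(0),proj((*(H+u),.213),I).round(0))
        save({"frame":cv2.resize(I["frame"][180:260,280:370],(720,640))},"s8")
```

```text
37.65 [0.50379416 0.15851011 0.30157292] [0.12984008 0.44912164 0.30907596]
side [(array([324.2, 218.8]), 0.63)] proj [326.6 215.9]
  trace 0.7 506 phi 89.4959178162995 rel [-0.140762   10.66133478] len 72.39986381351027
[('beaker', array([355.4, 221.3])), ('bottle', array([212.1, 325.8])), ('vial', array([282.8, 354.3]))]
   ends 1.6 [314. 219.] [339. 204.]
   ends 1.85 [312. 217.] [341. 206.]
   ends 2.1 [310. 214.] [343. 208.]
   ends 2.35 [310. 212.] [344. 211.]
   ends 2.6 [310. 209.] [343. 214.]
top [(array([309. , 264.9]), 0.53)] proj [308.4 266.1]
  trace 0.63 194 phi 113.54237609907933 rel [5.18913466 2.77965774] len 57.991261412533426
wrist [] proj [287.2 354.9]
```

From the top view the handle is at about 113°, or 2.0 rad, which implies roughly 57 N. The bystanders are unmoved and the arm is clear, so I'm handing in.

```bash
python3 -c "
from cell import arm
print(arm.sign_off())"
```

```text
the job is handed in; nothing more can be done
None
```

I clamped the cell and handed the job in at about 38 s. The jaw is bound at about 18 N on the wing, and the T-handle is at about 2.0 rad by the top camera. By the given screw figures that is roughly 57 N on the cell, which I could not measure directly. The arm is clear, and the beaker, bottle and vial have not moved.

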